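# String the mincer plates on their spindle and hang it in its stand

### The arm

A 6-joint arm with a two-finger parallel gripper is mounted at the origin on a cart in front of the work surface, level with it; the furniture and walls round the work are solid. World frame = base frame: x ahead of the robot, y to its left, z up, the work surface at z = 0. Lengths are in m, angles in rad, forces in N, time in s.
With the tool pointing down it reaches from about 0.3 to 0.825 m from the base axis. Payload 5.4 kg.
Tool frame: the origin (TCP) lies at the very end of the fingers, on their centre line; the grasp point (between the pads) lies 19 mm behind it; z points along the fingers, y is the line along which they close (so a half turn about z gives the same grasp; the last joint's range is limited). The gripper opens to 92 mm and grips with 3 to 60 N. Pads are 20 mm wide; open, the fingers measure 128 mm over their backs; the gripper's body (75 mm by 189 mm) begins 69 mm behind the grasp point.
Start: joints at [0.955, 0.158, 1.597, -0, 1.386, -0.21], TCP at [0.227, 0.528, 0.215] pointing down, gripper open.
Joint ranges: [-2.91, 2.91], [-0.94, 2.29], [0.18, 2.7], [-1.29, 4.43], [0.17, 2.64], [-3, 3]. Speed limits (rad/s): [2.57, 2.57, 3.14, 3.14, 3.14, 3.14].

### API

Orientations are given as a unit quaternion [w, x, y, z].
In Python, from rig import bot gives the robot as it stands. The module is installed in compiled form; this text tells all that it offers.
- The arm moves only by the tool arm_command, never from a script. Its argument "increments" is a list of rows, each a list of 4 numbers: the shift along the tool's x, y, z in units of 30 mm (1.0 is 30 mm), then the turn about the tool's z in units of 5 degrees (1.0 is 5 degrees). A call has 1 to 12 rows; each row shifts and turns the commanded pose from where the row before left it, along the tool's axes as they then stand; what a row does not reach is not made up. A row lasts 1/12 s, in which the tool goes at most 41.7 mm and 7.16 degrees, less where a joint would pass 70% of its speed; a pose out of reach is approached as far as the arm can. A call is refused whole if a number of a shift passes 1 or a number of a turn 1, either way. A call with a gripper value outside its range is refused whole. "gripper" is the opening, from 0 (shut) to 1 (fully open), set as the call begins (left out, the last holds). The fingers move at their own pace and stop on an object; the grip force is fixed at half the most. Time passes only in rows, so rows that do not move let the fingers close. It gives the time, the measured TCP pose, the force, the opening and the grip force at its end, in the units of the state.
- bot.state(): the state, without advancing time (a new reading comes with each control period).
- bot.snapshot(name): name is "side" or "top" or "wrist"; returns a dict with "image" (420x560x3 uint8, red, green, blue), "fx", "fy", "cx", "cy" (pixels), "cam_to_world" (4x4, takes a point from camera to world coordinates); the wrist camera has in their place "T_tool_cam" (4x4, takes a point from camera to tool coordinates, whose origin is the TCP and whose axes are the flange's). Camera axes: x right, y down, z forward; pixel columns grow to the right and rows downward; lengths in m; the calibration is good to about 2 mm. A picture is of the moment at which its call begins: read the wrist's pose just before it. There is no depth.
- bot.close_job(): hands the job in; it is judged then, once.
The state is a dict: "clock": time; "joints": joint angles; "joint_velocities": joint speeds; "joint_torque": joint torques, N m; "position": TCP position; "eef_rot": TCP orientation; "ft_force": force on the tool from outside, world axes, zero at the start; "ft_torque": the same for the moment, N m; "width": finger opening in m; "grip_force": force on a finger pad.
Only numpy, scipy, OpenCV 4.12 (cv2) and the standard library are available. Lean on these libraries where they do the work, as an engineer would, in place of code of your own. Each camera call takes 0.05 s, during which the arm holds its last target. There are 200 camera calls.

### The job

Pull the spindle out of its storage stand, run it through the centre holes of all three mincer plates standing in the sloping draining rack and lift them off together on the spindle. Then hang the loaded spindle back in the stand, with the plates between the two forks and the spindle snapped fully down under the spring catch, let go of it, and leave the other things on the worktop where they are.

Things in the scene. Friction and masses are not known exactly. Their poses are not given: they have to be found in the camera images.
- spindle: Loose spindle, 0.13 kg: round steel rod 8 mm across, 130 mm long (last 8 mm 6 mm thick, round end), with a brown wooden bar handle. Origin on the rod's axis where the bare rod leaves the collar; own x along the rod to the tip, z up at the start. Collar 22 mm across at x -6 to 0 mm; handle x -80 to -6 mm, 20 mm wide (y), 22 mm high (z). Starts in the stand.
- spindle_grip (a point): Middle of the handle, on the axis, 43 mm behind the spindle's origin: grip here from above, across y, hard (about 100 N). The spindle is front-heavy (balance point about 20 mm ahead of its origin) and can pitch by a degree or more in the fingers when pulled from the catch or pushed on, so feel for the holes: a rod that meets a plate's face stops on it.
- spindle_tip (a point): End of the spindle's rod, on its axis, 130 mm ahead of the spindle's origin.
- stand: Fixed storage stand: dark wooden base 120 x 70 x 10 mm with two upright steel forks open to the top, slots 10 mm wide. Origin under the middle of the base; own x points from the handle end to the tip end, z up. The seated rod's axis is 105 mm above the worktop over the base's midline; the handle stands out beyond the near fork.
- near_fork (a point): On the seated rod's axis in the middle of the near fork (8 mm thick), 52 mm to the handle's side of the stand's middle. Two sprung balls in its slot, 5.5 mm above the seated axis, are the catch: the rod is pulled straight up out of them or pressed straight down past them (about 6 to 15 N) onto the slot's floor. Flared mouth 30 mm wide, rim 20 mm above this point.
- far_fork (a point): On the seated rod's axis in the middle of the far fork (6 mm thick), 54 mm to the tip's side of the stand's middle. Plain slot, mouth 40 mm wide, rim 22 mm above this point. 106 mm from the near fork.
- stand_seat (a point): Where the spindle's origin belongs when home in the stand: on the seat axis, 4 mm outside the near fork, 105 mm above the worktop; axes as the stand's (x to the tip end, z up).
- rack: Fixed steel wire draining rack, about 96 mm long, 88 mm wide over its feet. Three plates stand on edge in it one behind the other, in a row that slopes DOWN by 0.45 rad (26 degrees) along the rack's own x, each square to the slope and leaning on two upright wires 17 mm either side of the midline. Origin on the worktop under the middle of the row of holes, which is 110 mm up.
- rack_entry (a point): Point on the line through the plates' holes, 60 mm up the slope from the row's middle, on the stand's side: the rod enters here, along the slope. Plates stand about 20 mm before, 2 mm past and 24 mm past the row's middle. Nothing stands in the way before this point. The plates' guide wires reach 6 mm past the line of holes: lift 35 mm or more square to the slope to clear them.
- rack_exit (a point): Point on the line through the plates' holes, 60 mm down the slope from the row's middle. The free space goes on for 80 mm beyond it. Plates slide along and off a rod that still points down once they leave the wires, so raise the tip to level while the wires still hold them; plates crowded to the tip end foul the far fork.
- catch_l (a joint): Left ball of the catch: travel in m, 0 when out, about 0.0025 as the rod passes it. Spring preload about 3 N.
- catch_r (a joint): Right ball of the catch, likewise.
- plate_a: Steel mincer plate (six large round holes): a loose disc 54 mm across and 10 mm thick with one centre bore 13 mm across, about 0.07 kg. Origin at its centre, own x along the bore. Stands on edge in the rack (first, uphill end of the row); all three have the same size and bore. The small holes are only surface pattern.
- plate_b: Steel mincer plate (many small holes): a loose disc 54 mm across and 10 mm thick with one centre bore 13 mm across, about 0.07 kg. Origin at its centre, own x along the bore. Stands on edge in the rack (middle of the row); all three have the same size and bore. The small holes are only surface pattern.
- plate_c: Steel mincer plate (ten medium holes): a loose disc 54 mm across and 10 mm thick with one centre bore 13 mm across, about 0.07 kg. Origin at its centre, own x along the bore. Stands on edge in the rack (last, downhill end of the row); all three have the same size and bore. The small holes are only surface pattern.
- timer: Loose bystander, not part of the job: round kitchen timer, 59 mm across, 47 mm high; origin under its middle.
- egg_cup: Loose bystander, not part of the job: turned wooden egg cup, 47 mm across, 58 mm high; origin under its middle.
- pot: Loose bystander, not part of the job: small black pot, 58 mm across, 50 mm high; origin underneath.
Mind the look-alikes: they are no part of the job. Leave any orange look-alike of the plate_a alone.

How it is judged:
By the outcome, as a careful person would: the job done as asked, in the order asked, and still so for the second after the job is handed in, with the robot touching nothing.
It also fails if it takes over 58 s, if anything falls off the work surface, if the arm or the gripper's body presses on something with over 40 N, if the wrist force passes 120 N, or if a joint passes its speed limit or range.

## Working session

There is one attempt and no reset: what is moved stays moved. The work goes in short steps, Python scripts to look and compute and a tool call to move; the robot and the scene stay as the last step left them, time stands still between calls to the robot, and variables do not carry over. Pictures are saved under pics/ and viewed, at most 10 in all, crops included, and the job is handed in when it is done.

Besides the shell and the picture viewer there is one more tool, called as name(argument=value, ...) on one line, values as JSON. arm_command: Moves the arm, as the interface text tells. Its arguments: {"type":"object","properties":{"increments":{"type":"array","items":{"type":"array","items":{"type":"number"}}},"gripper":{"type":"number"}},"required":["increments"]}

```bash
mkdir -p pics; cat > h.py <<'E'
import numpy as np, cv2
from rig import bot
def snap(n,f):
    s=bot.snapshot(n); cv2.imwrite(f'pics/{f}.png',s['image'][:,:,::-1]); np.savez(f'pics/{f}.npz',**s); return s
def load(f): return dict(np.load(f'pics/{f}.npz'))
def ray(s,u,v):
    T=s['cam_to_world']; d=T[:3,:3]@np.array([(u-s['cx'])/s['fx'],(v-s['cy'])/s['fy'],1]); return T[:3,3],d/np.linalg.norm(d)
def onz(s,u,v,z):
    o,d=ray(s,u,v); return o+d*(z-o[2])/d[2]
def cross(r1,r2):
    (o1,d1),(o2,d2)=r1,r2
    t=np.linalg.lstsq(np.c_[d1,-d2],o2-o1,rcond=None)[0]
    a,b=o1+t[0]*d1,o2+t[1]*d2
    return (a+b)/2,np.linalg.norm(a-b)
def proj(s,p):
    q=np.linalg.inv(s['cam_to_world'])@np.r_[p,1]; return s['fx']*q[0]/q[2]+s['cx'],s['fy']*q[1]/q[2]+s['cy']
E
python3 - <<'E'
from h import *
np.set_printoptions(precision=4,suppress=True)
print(bot.state())
for n in('side','top'):
    s=snap(n,n+'0'); print(n,s['fx'],s['cam_to_world'])
a=cv2.imread('pics/side0.png');b=cv2.imread('pics/top0.png')
E
```

```text
{'clock': 0.0, 'joints': array([ 0.9549,  0.1591,  1.5982, -0.    ,  1.3862, -0.2101]), 'joint_velocities': array([-0.0014,  0.0003,  0.0004,  0.0013, -0.0003,  0.0003]), 'joint_torque': array([  0.0013, -38.5549, -32.2113,   0.0703,   0.0376,  -0.0001]), 'position': array([0.2266, 0.5278, 0.2136]), 'eef_rot': array([-0.0004,  0.2015,  0.9795, -0.0009]), 'ft_force': array([ 0.0332,  0.0082, -0.6108]), 'ft_torque': array([0.0035, 0.0461, 0.0003]), 'grip_force': 0.0, 'width': 0.09204694049224893}
side 524.3367003031946 [[-0.985  -0.0862  0.1492  0.327 ]
 [-0.1722  0.5139 -0.8404  0.8884]
 [-0.0042 -0.8535 -0.521   0.7   ]
 [ 0.      0.      0.      1.    ]]
top 433.0304178330843 [[-0.025  -0.9982  0.0548  0.4408]
 [-0.9996  0.0242 -0.014  -0.0602]
 [ 0.0127 -0.0551 -0.9984  0.9458]
 [ 0.      0.      0.      1.    ]]
```

View pics/side0.png

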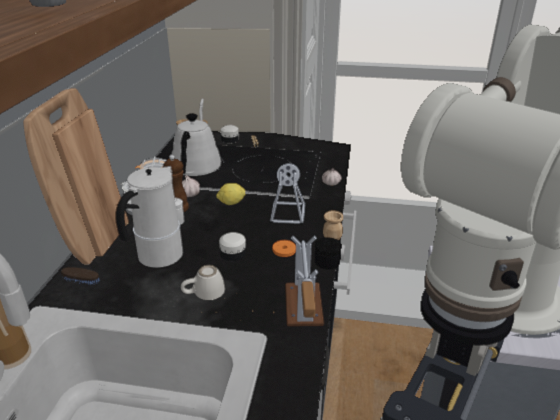

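View pics/top0.png

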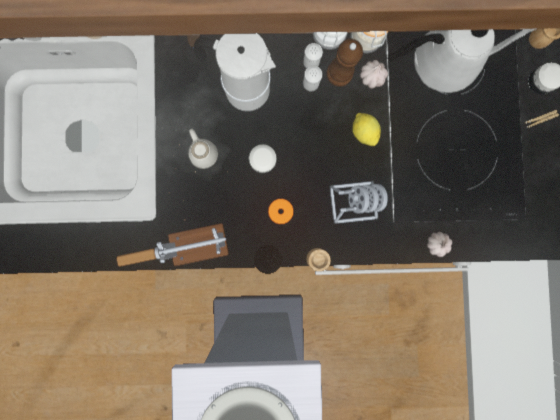

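```bash
python3 - <<'E'
from h import *
a=cv2.imread('pics/side0.png');b=cv2.imread('pics/top0.png')
R=lambda i,x,y,w,h,k:cv2.resize(i[y:y+h,x:x+w],None,fx=k,fy=k,interpolation=cv2.INTER_CUBIC)
c1=R(b,110,215,125,60,3.2);c2=R(b,320,170,80,60,4)   # 400x192, 320x240
c3=R(a,280,225,60,105,3.2) ; c4=R(a,260,155,60,75,4) #192x336, 240x300
im=np.zeros((600,800,3),np.uint8)
for c,x,y in((c1,0,0),(c2,420,0),(c3,0,250),(c4,420,250)): im[y:y+c.shape[0],x:x+c.shape[1]]=c
cv2.imwrite('pics/c1.png',im)
E
```

```text
(no output)
```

View pics/c1.png

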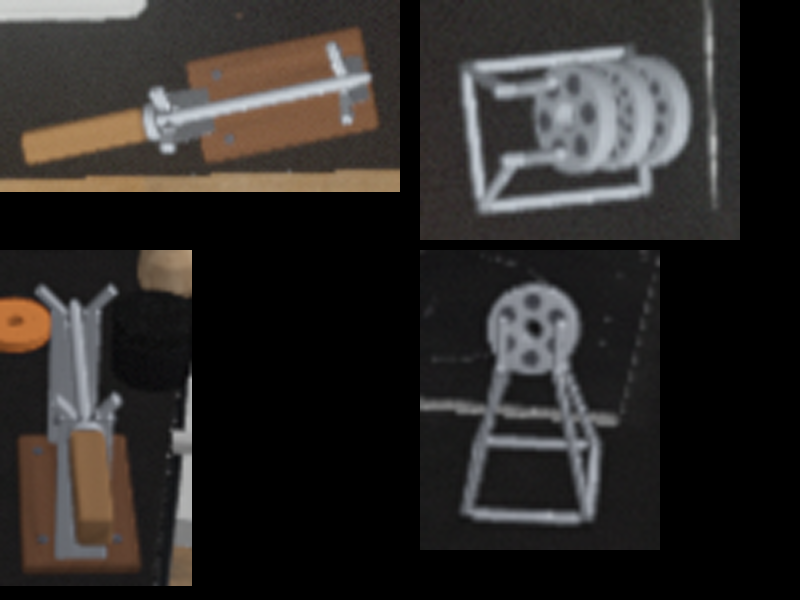

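```bash
python3 - <<'E'
from h import *
np.set_printoptions(precision=4,suppress=True)
t=load('top0');s=load('side0')
A=lambda x,y:(110+x/3.2,215+y/3.2)
B=lambda x,y:(320+(x-420)/4,170+y/4)
C=lambda x,y:(280+x/3.2,225+(y-250)/3.2)
D=lambda x,y:(260+(x-420)/4,155+(y-250)/4)
tip=onz(t,*A(370,77),.105);col=onz(t,*A(152,122),.105);rear=onz(t,*A(24,151),.105)
print('top tip,col,rear',tip,col,rear,np.linalg.norm(tip-col),np.linalg.norm(col-rear),'yaws',[np.arctan2(*(p-q)[[1,0]]) for p,q in((tip,col),(col,rear))])
print('fork near/far top', onz(t,*A(163,119),.105),onz(t,*A(343,83),.105))
print('cross tip',cross(ray(t,*A(370,77)),ray(s,*C(74,302))),'col',cross(ray(t,*A(150,123)),ray(s,*C(90,420))))
# base corners, z=.01
q=[onz(t,*A(*p),.01) for p in((187,64),(358,28),(378,130),(206,163))];print('base',np.array(q),[np.linalg.norm(q[i]-q[i-1]) for i in range(4)],'mid',np.mean(q,0))
print('plate a face',cross(ray(t,*B(563,115)),ray(s,*D(535,327))), onz(t,*B(563,115),.121),onz(s,*D(535,327),.121))
f=[onz(t,*B(*p),.003) for p in((467,67),(484,210),(645,190),(628,50))];print('rack feet',np.array(f),np.mean(f,0))
fs=[onz(s,*D(*p),.003) for p in((466,516),(590,518))];print('side feet',np.array(fs))
E
```

```text
top tip,col,rear [0.423  0.0278 0.105 ] [0.3993 0.1593 0.105 ] [0.384  0.2361 0.105 ] 0.1336100711715691 0.07827862937527816 yaws [np.float64(-1.3925049299978256), np.float64(-1.3731623535074753)]
fork near/far top [0.401  0.1527 0.105 ] [0.4198 0.0442 0.105 ]
cross tip (array([0.4227, 0.0279, 0.1044]), np.float64(0.0006276172902147716)) col (array([0.3983, 0.1575, 0.116 ]), np.float64(0.0021055191839290076))
base [[0.4328 0.1603 0.01  ]
 [0.4541 0.0452 0.01  ]
 [0.3854 0.0331 0.01  ]
 [0.3664 0.1484 0.01  ]] [np.float64(0.06747812672384074), np.float64(0.11703984737074472), np.float64(0.06978212695263963), np.float64(0.11687765557933094)] mid [0.4097 0.0967 0.01  ]
plate a face (array([ 0.4919, -0.2241,  0.1208]), np.float64(0.004257718490445582)) [ 0.494  -0.2239  0.121 ] [ 0.4897 -0.2239  0.121 ]
rack feet [[ 0.5292 -0.1955  0.003 ]
 [ 0.4508 -0.2023  0.003 ]
 [ 0.4595 -0.2907  0.003 ]
 [ 0.5365 -0.2842  0.003 ]] [ 0.494  -0.2432  0.003 ]
side feet [[ 0.5268 -0.1912  0.003 ]
 [ 0.4508 -0.2016  0.003 ]]
```

```bash
cat >> h.py <<'E'
from scipy.spatial.transform import Rotation as Rn
def yaw(q): x=Rn.from_quat(np.r_[q[1:],q[0]]).as_matrix()[:,0]; return np.degrees(np.arctan2(x[1],x[0]))
def plan(target,yt,n,p=None,y0=None):
    """rows for tool-down straight move in world from state (or p,y0) to target, tool x yaw yt (deg)"""
    st=bot.state(); p=np.array(st['position'] if p is None else p,float); y=yaw(st['eef_rot']) if y0 is None else y0
    dy=((yt-y+180)%360-180)/n; d=(np.array(target)-p)/n; rows=[]
    for i in range(n):
        a=np.radians(y+i*dy); ex=np.array([np.cos(a),np.sin(a),0]); ey=np.array([np.sin(a),-np.cos(a),0])
        rows.append([round(v,2) for v in(d@ex/.03,d@ey/.03,-d[2]/.03,-dy/5)])
    print(rows)
E
python3 - <<'E'
from h import *
plan([.3953,.1774,.145],100.4,12)
E
```

```text
[[np.float64(-0.81), np.float64(-0.71), np.float64(0.19), np.float64(0.94)], [np.float64(-0.87), np.float64(-0.64), np.float64(0.19), np.float64(0.94)], [np.float64(-0.92), np.float64(-0.57), np.float64(0.19), np.float64(0.94)], [np.float64(-0.96), np.float64(-0.49), np.float64(0.19), np.float64(0.94)], [np.float64(-1.0), np.float64(-0.41), np.float64(0.19), np.float64(0.94)], [np.float64(-1.03), np.float64(-0.33), np.float64(0.19), np.float64(0.94)], [np.float64(-1.05), np.float64(-0.24), np.float64(0.19), np.float64(0.94)], [np.float64(-1.07), np.float64(-0.15), np.float64(0.19), np.float64(0.94)], [np.float64(-1.08), np.float64(-0.07), np.float64(0.19), np.float64(0.94)], [np.float64(-1.08), np.float64(0.02), np.float64(0.19), np.float64(0.94)], [np.float64(-1.07), np.float64(0.11), np.float64(0.19), np.float64(0.94)], [np.float64(-1.06), np.float64(0.2), np.float64(0.19), np.float64(0.94)]]
```

Clip to 1 and trim afterwards.

arm_command(increments=[[-0.8,-0.7,0.2,0.94],[-0.85,-0.65,0.2,0.94],[-0.9,-0.55,0.2,0.94],[-0.95,-0.5,0.2,0.94],[-1,-0.4,0.2,0.94],[-1,-0.35,0.2,0.94],[-1,-0.25,0.2,0.94],[-1,-0.15,0.2,0.94],[-1,-0.05,0.2,0.94],[-1,0,0.2,0.94],[-1,0.1,0.2,0.94],[-1,0.2,0.1,0.94]], gripper=1)

```text
clock: 1.1
position: [0.3863, 0.1887, 0.1446]
eef_rot: [-0.001, 0.642, 0.767, -0.001]
ft_force: [0.9, 0.3, -0.2]
width: 0.0918
grip_force: 0.0
```

```bash
python3 - <<'E'
from h import *
np.set_printoptions(precision=4,suppress=True)
s=bot.state();print(s['position'],yaw(s['eef_rot']),s['eef_rot'])
w=bot.snapshot('wrist');print(w['T_tool_cam'],w['fx']);cv2.imwrite('pics/w1.png',w['image'][:,:,::-1]);np.savez('pics/w1.npz',**w)
plan([.3953,.1774,.086],100.4,4)
E
```

```text
[0.3863 0.1887 0.1446] 100.12329625164843 [-0.0005  0.642   0.7667 -0.0006]
[[-0.0008 -0.9702 -0.2425  0.0678]
 [ 1.     -0.0009  0.     -0.0007]
 [-0.0002 -0.2425  0.9702 -0.1688]
 [ 0.      0.      0.      1.    ]] 302.7881625606954
[[np.float64(-0.07), np.float64(0.05), np.float64(0.49), np.float64(-0.03)], [np.float64(-0.07), np.float64(0.04), np.float64(0.49), np.float64(-0.03)], [np.float64(-0.07), np.float64(0.04), np.float64(0.49), np.float64(-0.03)], [np.float64(-0.07), np.float64(0.04), np.float64(0.49), np.float64(-0.03)]]
```

View pics/w1.png

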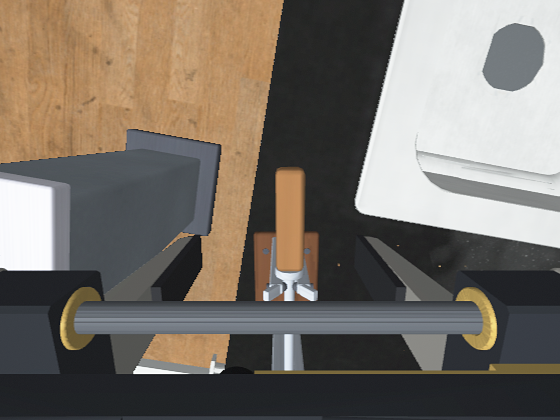

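arm_command(increments=[[-0.08,0.06,0.5,0],[-0.07,0.05,0.5,0],[-0.07,0.04,0.5,0],[-0.06,0.04,0.45,0],[0,0,0,0]])

```text
clock: 1.57
position: [0.3915, 0.1824, 0.0843]
eef_rot: [-0.002, 0.64, 0.768, -0.002]
ft_force: [-1.0, -0.4, -0.5]
width: 0.0914
grip_force: 0.0
```

```bash
python3 - <<'E'
from h import *
np.set_printoptions(precision=4,suppress=True)
s=bot.state();print(s['position'],yaw(s['eef_rot']))
w=bot.snapshot('wrist');im=w['image']
hsv=cv2.cvtColor(im,cv2.COLOR_RGB2HSV)
snap('top','top1')
m=cv2.inRange(hsv,(8,90,90),(20,255,255))
for r in range(100,300,20): 
    c=np.where(m[r,230:350])[0]; print(r,c.min()+230 if len(c) else None,c.max()+230 if len(c) else None)
E
```

```text
[0.3915 0.1824 0.0843] 100.34194659370333
100 230 257
120 230 254
140 230 251
160 230 248
180 230 306
200 230 306
220 230 305
240 230 305
260 230 322
280 245 321
```

arm_command(increments=[[-0.2,0.06,0,0],[0,0,0,0]])

```text
clock: 1.83
position: [0.3979, 0.177, 0.0882]
eef_rot: [0.001, 0.64, 0.768, 0.001]
ft_force: [0.2, -0.1, 0.1]
width: 0.0919
grip_force: 0.0
```

arm_command(increments=[[0,0,0,0],[0,0,0,0],[0,0,0,0],[0,0,0,0],[0,0,0,0],[0,0,0,0],[0,0,0,0]], gripper=0)

```text
clock: 2.42
position: [0.3967, 0.1774, 0.0871]
eef_rot: [-0.0, 0.64, 0.768, -0.0]
ft_force: [-0.8, 0.2, 0.2]
width: 0.0479
grip_force: 0.0
```

arm_command(increments=[[0,0,0,0],[0,0,0,0],[0,0,0,0],[0,0,0,0],[0,0,0,0],[0,0,0,0],[0,0,0,0]])

```text
clock: 3.0
position: [0.3967, 0.1774, 0.0871]
eef_rot: [-0.0, 0.64, 0.768, -0.0]
ft_force: [-1.0, 0.3, 0.9]
width: 0.0195
grip_force: 30.0
```

arm_command(increments=[[0,0,-0.1,0],[0,0,-0.1,0],[0,0,-0.1,0],[0,0,-0.1,0],[0,0,-0.1,0],[0,0,-0.2,0],[0,0,-0.4,0],[0,0,-0.6,0],[0,0,-0.6,0],[0,0,-0.4,0],[0,0,0,0]])

```text
clock: 3.92
position: [0.399, 0.1777, 0.1719]
eef_rot: [0.002, 0.64, 0.768, 0.002]
ft_force: [0.4, 0.8, -1.3]
width: 0.0199
grip_force: 30.0
```

```bash
python3 - <<'E'
from h import *
s=bot.state();print(s['position'],yaw(s['eef_rot']),s['ft_force'],s['ft_torque'],s['width'])
a=snap('side','side2')['image'];b=snap('top','top2')['image']
c=np.hstack([cv2.resize(a[200:340,230:370],(400,400),interpolation=cv2.INTER_CUBIC),cv2.resize(b[180:300,100:240],(400,400),interpolation=cv2.INTER_CUBIC)])
cv2.imwrite('pics/c2.png',c[:,:,::-1])
E
```

```text
[0.39900692 0.17770702 0.17188208] 100.35408230949713 [ 0.40080039  0.82760237 -1.33889514] [-0.05883273  0.01611924 -0.00593226] 0.01989038800774926
```

View pics/c2.png

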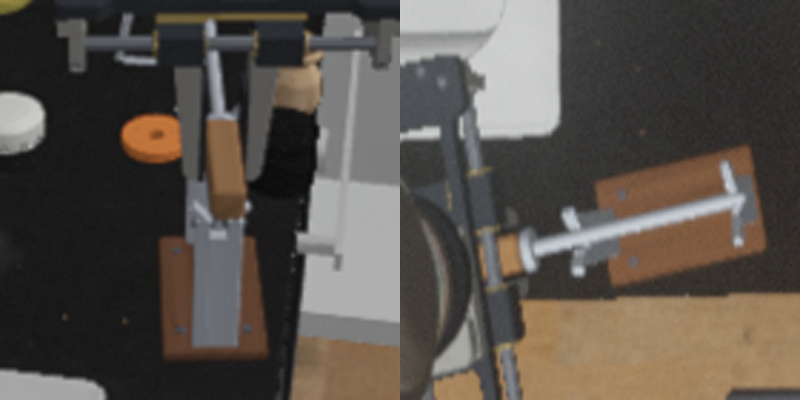

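```bash
cat >> h.py <<'E'
def onplane(s,u,v,p0,n):
    o,d=ray(s,u,v); return o+d*(np.dot(p0-o,n)/np.dot(d,n))
E
python3 - <<'E'
from h import *
np.set_printoptions(precision=4,suppress=True)
st=bot.state();t=load('top2');s=load('side2')
g=st['position']+[0,0,.019]
a=np.radians(-79.65);dr=np.array([np.cos(a),np.sin(a),0]);n=np.array([-dr[1],dr[0],0])
for name,p in(('tip',(219.7,240.6)),('col',(148.3,254.4))):
    o,d=ray(t,*p)
    for z in (.15,.17,.19): print(name,z,(onz(t,*p,z)-g)@dr,(onz(t,*p,z)-g)@n)
tip=cross(ray(t,219.7,240.6),ray(s,230+210/2.857,200+22/2.857));print('tip x',tip)
E
```

```text
tip 0.15 0.14546323732659544 -0.0017925037047637285
tip 0.17 0.1478790582231358 -0.0017395653523928755
tip 0.19 0.15029487911967615 -0.001686627000022078
col 0.15 0.013362001311917514 0.00019264062767793488
col 0.17 0.019097910463099655 0.00019568652952564727
col 0.19 0.024833819614281768 0.00019873243137336421
tip x (array([0.4228, 0.03  , 0.1838]), np.float64(0.0010305905359135016))
```

```bash
python3 - <<'E'
from h import *
np.set_printoptions(precision=4,suppress=True)
t=load('top0')
A=lambda x,y:(110+x/3.2,215+y/3.2)
e1=onz(t,*A(332,46),.125);e2=onz(t,*A(347,119),.125);print(e1,e2,np.linalg.norm(e1-e2),(e1+e2)/2)
a=np.radians(-79.65);dr=np.array([np.cos(a),np.sin(a),0]);n=np.array([-dr[1],dr[0],0])
print((e1-[.4194,.0436,0])@n,(e2-[.4194,.0436,0])@n)
# pots
for c in((267,259),(318,259),(281,211)): print(onz(t,*c,.05))
P=np.array([.4194,.0436,0])+19*.001*n+52e-3*dr;P[2]=.127;print('tgt',P)
plan([P[0],P[1],.15],100.35,7)
E
```

```text
[0.4423 0.0478 0.125 ] [0.3991 0.0397 0.125 ] 0.043873359253584154 [0.4207 0.0437 0.125 ]
0.02324752492749495 -0.02062535990976987
[ 0.3788 -0.0506  0.05  ]
[ 0.3761 -0.1556  0.05  ]
[ 0.4769 -0.082   0.05  ]
tgt [ 0.4474 -0.0041  0.127 ]
[[np.float64(-0.89), np.float64(0.08), np.float64(0.09), np.float64(0.0)], [np.float64(-0.89), np.float64(0.08), np.float64(0.09), np.float64(0.0)], [np.float64(-0.89), np.float64(0.08), np.float64(0.09), np.float64(0.0)], [np.float64(-0.89), np.float64(0.08), np.float64(0.09), np.float64(0.0)], [np.float64(-0.89), np.float64(0.08), np.float64(0.09), np.float64(0.0)], [np.float64(-0.89), np.float64(0.08), np.float64(0.09), np.float64(0.0)], [np.float64(-0.89), np.float64(0.08), np.float64(0.09), np.float64(0.0)]]
```

arm_command(increments=[[-0.5,0.08,0.05,0],[-0.8,0.1,0.1,0],[-0.9,0.1,0.1,0],[-0.9,0.08,0.1,0],[-0.9,0.08,0.1,0],[-0.9,0.08,0.1,0],[-0.8,0.08,0.1,0],[-0.5,0,0,0],[0,0,0,0]])

```text
clock: 4.77
position: [0.4474, -0.0046, 0.1474]
eef_rot: [-0.001, 0.642, 0.767, -0.001]
ft_force: [-0.2, 0.0, -1.2]
width: 0.0199
grip_force: 30.0
```

arm_command(increments=[[0,0,0.2,0],[0,0,0.2,0],[0,0,0.2,0],[0,0,0.2,0],[0,0,0,0]])

```text
clock: 5.18
position: [0.4464, -0.0013, 0.1227]
eef_rot: [-0.002, 0.64, 0.768, -0.001]
ft_force: [0.0, 0.2, -1.2]
width: 0.0198
grip_force: 30.0
```

```bash
python3 - <<'E'
from h import *
np.set_printoptions(precision=4,suppress=True)
s=bot.state();print(s['position'],yaw(s['eef_rot']),s['ft_force'],s['ft_torque'],s['width'])
E
```

```text
[ 0.4464 -0.0013  0.1227] 100.41496030153098 [ 0.0129  0.1886 -1.2213] [-0.0289  0.0429  0.0263] 0.019776626694394762
```

arm_command(increments=[[0,0,0.1,0],[0,0,0.1,0],[0,0,0.1,0],[0,0,0,0]])

```text
clock: 5.52
position: [0.4482, -0.0026, 0.116]
eef_rot: [0.0, 0.64, 0.768, 0.0]
ft_force: [-1.5, -1.4, 3.4]
width: 0.0192
grip_force: 30.0
```

arm_command(increments=[[0,0,0.1,0],[0,0,0.1,0],[0,0,0.1,0],[0,0,0,0]])

```text
clock: 5.85
position: [0.4483, -0.003, 0.107]
eef_rot: [0.001, 0.64, 0.768, -0.0]
ft_force: [-0.4, -3.8, 2.7]
width: 0.0199
grip_force: 30.0
```

```bash
python3 - <<'E'
from h import *
np.set_printoptions(precision=4,suppress=True)
s=bot.state();print(s['position'],yaw(s['eef_rot']),s['ft_force'],s['ft_torque'],s['width'])
a=snap('side','side3')['image'];b=snap('top','top3')['image']
c=np.hstack([cv2.resize(a[180:320,230:370],(400,400),interpolation=cv2.INTER_CUBIC),cv2.resize(b[180:300,180:320],(400,400),interpolation=cv2.INTER_CUBIC)])
cv2.imwrite('pics/c3.png',c[:,:,::-1])
E
```

```text
[ 0.4483 -0.003   0.107 ] 100.35079189687546 [-0.3506 -3.8027  2.6902] [-0.218   0.2382  0.1324] 0.019864476651384706
```

View pics/c3.png

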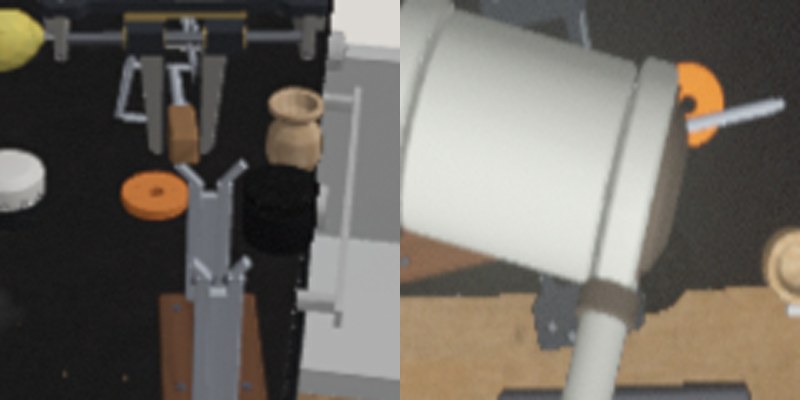

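arm_command(increments=[[0,0,0.1,0],[0,0,0.1,0],[0,0,0.1,0],[0,0,0.1,0],[0,0,0,0]])

```text
clock: 6.37
position: [0.4481, -0.002, 0.0947]
eef_rot: [0.0, 0.641, 0.768, 0.001]
ft_force: [-0.0, -0.4, 2.8]
width: 0.0197
grip_force: 30.0
```

```bash
python3 - <<'E'
from h import *
np.set_printoptions(precision=4,suppress=True)
s=bot.state();print(s['position'],yaw(s['eef_rot']),s['ft_force'],s['ft_torque'],s['width'])
g=s['position']+[0,0,.019]
b=snap('top','top4')
a=np.radians(-79.65);dr=np.array([np.cos(a),np.sin(a),0]);n=np.array([-dr[1],dr[0],0])
im=b['image'].astype(int)
# grey rod: beyond orange; print the mask's columns
hsv=cv2.cvtColor(b['image'],cv2.COLOR_RGB2HSV)
m=((hsv[:,:,2]>100)&(hsv[:,:,1]<60)).astype(np.uint8); m[:205]=0;m[240:]=0;m[:,:278]=0;m[:,330:]=0
ys,xs=np.where(m); print(xs.max(),ys[xs>=xs.max()-1])
u,v=xs.max()+.5,ys[xs>=xs.max()-2].mean()
q=onplane(b,u,v,g,n);print(u,v,q,'range',np.linalg.norm(q-g),'pitch',np.degrees(np.arctan2(g[2]-q[2],(q-g)@dr)))
for z in(.02,.04,.06): r=onz(b,u,v,z);print(z,(r-g)@dr,(r-g)@n,np.hypot((r-g)@dr,g[2]-z),np.degrees(np.arctan2(g[2]-z,(r-g)@dr)))
E
```

```text
[ 0.4481 -0.002   0.0947] 100.33307247579914 [-0.0079 -0.3507  2.8389] [0.0917 0.1783 0.0239] 0.019701644704482633
306 [212 213 213 214]
306.5 213.25 [ 0.4734 -0.1408 -0.0234] range 0.19666567622476977 pitch 44.190827415503314
0.02 0.13720133305805104 -0.0007897037482038114 0.166129522403086 34.32323867209624
0.04 0.13544498323495174 -0.0011535227335487154 0.15418559321341924 28.543545970406903
0.06 0.13368863341185247 -0.0015173417188936195 0.14406090942609215 21.874715865780956
```

arm_command(increments=[[0,0,-0.3,0],[0,0,-0.6,0],[0,0,-0.8,0],[0,0,-0.8,0],[0,0,-0.5,0],[0,0,0,0]])

```text
clock: 6.92
position: [0.45, -0.0027, 0.1884]
eef_rot: [0.003, 0.64, 0.768, 0.002]
ft_force: [0.2, 0.5, -1.7]
width: 0.0196
grip_force: 30.0
```

```bash
python3 - <<'E'
from h import *
plan([.4764,-.0474,.1867],95.1,3)
E
```

```text
[[np.float64(-0.54), np.float64(0.2), np.float64(0.02), np.float64(0.35)], [np.float64(-0.53), np.float64(0.22), np.float64(0.02), np.float64(0.35)], [np.float64(-0.53), np.float64(0.23), np.float64(0.02), np.float64(0.35)]]
```

arm_command(increments=[[-0.5,0.2,0,0.35],[-0.55,0.25,0,0.35],[-0.5,0.25,0.05,0.35],[0,0,0,0],[0,0,0,0]])

```text
clock: 7.33
position: [0.4747, -0.0451, 0.1817]
eef_rot: [-0.001, 0.675, 0.738, -0.0]
ft_force: [-0.2, -0.7, -1.1]
width: 0.02
grip_force: 30.0
```

```bash
python3 - <<'E'
from h import *
np.set_printoptions(precision=4,suppress=True)
s=bot.state();print(s['position'],yaw(s['eef_rot']),s['ft_force'],s['ft_torque'],s['width'])
a=snap('side','side5')['image'];b=snap('top','top5')['image']
c=np.hstack([cv2.resize(a[140:260,240:340],(400,480),interpolation=cv2.INTER_CUBIC),cv2.resize(b[160:256,300:380],(400,480),interpolation=cv2.INTER_CUBIC)])
cv2.imwrite('pics/c5.png',c[:,:,::-1])
E
```

```text
[ 0.4747 -0.0451  0.1817] 95.06792632429212 [-0.1952 -0.6597 -1.1127] [ 0.0098  0.0621 -0.014 ] 0.019977729470805335
```

View pics/c5.png

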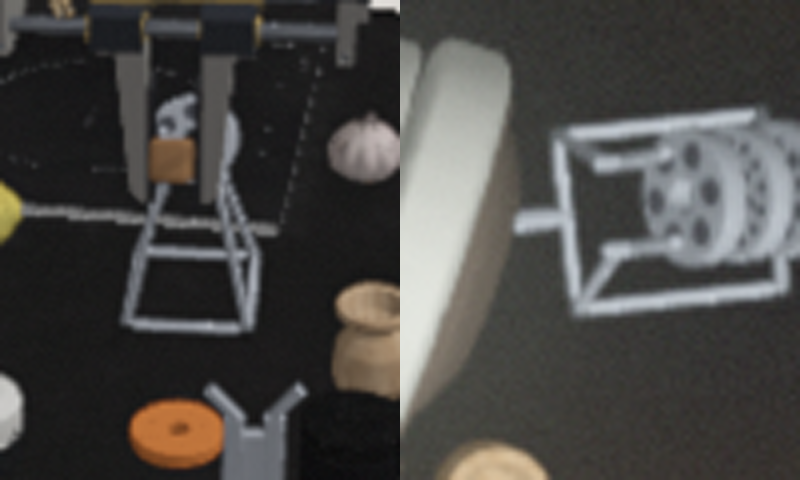

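```bash
cat >> h.py <<'E'
M=np.array([.494,-.2447,.110]);yr=-1.482
L=np.array([np.cos(yr)*.9004,np.sin(yr)*.9004,-.435]);N=np.array([-np.sin(yr),np.cos(yr),0]);U=np.cross(N,L)*-1
def rc(p): d=np.array(p)-M; return d@L,d@N,d@U   # along, lateral(+x side), up square to slope
def tip(b,g,u,v,l=.150):
    o,d=ray(b,u,v); w=o-g; B=w@d; C=w@w-l*l; D=B*B-C
    return [o+d*(-B+k*np.sqrt(max(D,0))) for k in(1,-1)]
E
python3 - <<'E'
from h import *
np.set_printoptions(precision=4,suppress=True)
if U[2]<0: print('U flip')
b=load('top5');s=bot.state();g=s['position']+[0,0,.019]
im=b['image'];hsv=cv2.cvtColor(im,cv2.COLOR_RGB2HSV)
print(hsv[200:208,322:340,2])
for q in tip(b,g,334.2,203): print('tip',q,'rc',rc(q),'pitch',np.degrees(np.arcsin((g[2]-q[2])/.15)),'yaw',np.degrees(np.arctan2(*(q-g)[[1,0]])))
print('grip rc',rc(g))
for p in((355.75,198.7),(356.6,198.4)): print('hole a',onz(b,*p,.121),rc(onz(b,*p,.121)))
E
```

```text
[[ 97  91  69  68  69  68  69  69  76 114 186 193 116  64  60  63  59  60]
 [ 89  90  90  90  95 100 103 106 105 121 179 194 127  68  59  61  61  57]
 [ 96 112 144 150 153 157 160 162 164 165 180 186 146  78  63  59  61  58]
 [109 153 179 183 186 188 188 190 192 191 194 192 156  80  60  60  59  61]
 [113 173 197 198 199 197 197 198 195 186 190 200 179  91  59  61  60  57]
 [117 186 197 181 177 166 164 160 149 137 166 200 188  96  59  62  62  56]
 [101 143 149 128 123 107  98  95  80  85 142 195 187  94  57  59  59  57]
 [ 82  79  81  78  72  71  68  65  70  72 129 193 189 100  60  59  59  59]]
tip [ 0.4859 -0.1798  0.1376] rc (np.float64(-0.0708385337123658), np.float64(-0.002284388868707533), np.float64(-0.003540683325689529)) pitch 25.061805845091126 yaw -85.22548098709083
tip [ 0.4768 -0.1555  0.3019] rc (np.float64(-0.16486723971889228), np.float64(-0.009268691009233955), np.float64(0.1335184813357921)) pitch -42.21141281954718 yaw -88.90041198865204
grip rc (np.float64(-0.2208206103411013), np.float64(-0.0015417869558458368), np.float64(-0.00543577244576047))
hole a [ 0.4941 -0.2239  0.121 ] (np.float64(-0.023466108720004954), np.float64(0.0019467697007564911), np.float64(0.0008792086481539754))
hole a [ 0.4946 -0.2255  0.121 ] (np.float64(-0.021943209263754933), np.float64(0.0023341735618399887), np.float64(0.0016149497226417141))
```

```bash
python3 - <<'E'
from h import *
np.set_printoptions(precision=4,suppress=True)
s5=load('side5');s=bot.state();g=s['position']+[0,0,.019]
im=s5['image'];hsv=cv2.cvtColor(im,cv2.COLOR_RGB2HSV)
m=cv2.inRange(hsv,(5,90,60),(22,255,255));m[:170]=0;m[190:]=0;m[:,:270]=0;m[:,300:]=0
ys,xs=np.where(m);print('rear face box',xs.min(),xs.max(),ys.min(),ys.max(),xs.mean(),ys.mean())
r=g-.06*L;print('pred rear',proj(s5,r))
# same check at the grasp moment: collar/rear in first pictures vs robot's grip axis -> top/side lateral offset
print('hole a: side px 288.75,174.2; pred of M-25L',proj(s5,M-.025*L),'top',proj(load('top5'),M-.025*L))
# finger mid columns at TCP
print('TCP proj side',proj(s5,s['position']),'top-cam depth ok')
E
```

```text
rear face box 277 288 174 185 282.53225806451616 179.58870967741936
pred rear (np.float64(281.3373766980688), np.float64(180.72263288833918))
hole a: side px 288.75,174.2; pred of M-25L (np.float64(287.70628493829923), np.float64(174.52246833816878)) top (np.float64(354.9508381424018), np.float64(199.81655158958782))
TCP proj side (np.float64(283.21875784373105), np.float64(187.84252907884473)) top-cam depth ok
```

arm_command(increments=[[-0.05,0.12,-0.09,0],[-0.3,0,0.145,0],[-0.3,0,0.145,0],[-0.3,0,0.145,0],[-0.15,0,0.07,0],[0,0,0,0],[0,0,0,0]])

```text
clock: 8.02
position: [0.4818, -0.0781, 0.1703]
eef_rot: [-0.0, 0.675, 0.738, -0.0]
ft_force: [0.3, -0.1, -1.1]
width: 0.0199
grip_force: 30.0
```

```bash
python3 - <<'E'
from h import *
np.set_printoptions(precision=4,suppress=True)
s=bot.state();g=s['position']+[0,0,.019];print(s['position'],yaw(s['eef_rot']),s['ft_force'],'grip rc',rc(g))
b=snap('top','top6');im=b['image']
hsv=cv2.cvtColor(im,cv2.COLOR_RGB2HSV)
print(hsv[194:210,334:356,2])
a=snap('side','side6')['image']
c=np.hstack([cv2.resize(a[150:210,255:325],(350,300),interpolation=cv2.INTER_CUBIC),cv2.resize(im[180:225,315:382],(447,300),interpolation=cv2.INTER_CUBIC)])
cv2.imwrite('pics/c6.png',c[:,:,::-1])
E
```

```text
[ 0.4818 -0.0781  0.1703] 95.03779557037731 [ 0.3321 -0.1349 -1.07  ] grip rc (np.float64(-0.18487567013404788), np.float64(0.0026384822118139663), np.float64(-0.0012494745571068973))
[[193 208 209 209 208 208 207 208 208 207 207 206 206 202 187 148 116 104
  103  99 119 150]
 [202 210 211 211 211 211 210 208 210 208 207 207 206 201 180 137 113 106
  101 100 124 161]
 [209 213 213 211 211 211 210 211 211 210 208 207 206 199 165 125 109 103
   99 104 137 182]
 [213 213 213 213 213 213 211 211 211 210 211 209 204 193 146 118 108 105
  100 107 158 193]
 [215 214 214 215 215 214 214 212 212 213 213 211 203 183 136 114 109 104
  100 114 169 195]
 [215 215 215 215 214 215 214 213 214 213 212 207 198 168 125 111 107 108
  102 117 174 189]
 [216 215 216 216 215 215 216 215 215 215 213 207 192 148 119 111 108 107
  102 117 164 173]
 [219 217 217 217 217 217 215 215 215 216 213 203 185 134 116 113 105 102
  102 118 152 158]
 [219 219 219 217 217 218 217 216 216 216 211 200 169 127 118 112 108 104
  105 128 147 148]
 [220 220 220 219 218 218 218 216 218 216 209 192 150 119 116 112 107 106
  111 140 148 146]
 [223 222 221 221 219 219 220 218 218 214 204 176 134 122 117 110 104 105
  111 133 127 131]
 [223 222 222 222 221 220 221 220 218 214 200 155 126 119 116 109 102 108
  119 116 103 114]
 [223 225 222 223 221 223 221 221 218 209 194 143 123 119 112 108 104 107
  127 112 108 117]
 [223 223 223 223 222 222 222 222 215 204 182 135 122 116 112 107 107 113
  130 134 160 171]
 [224 224 224 224 224 224 223 221 211 196 160 125 121 118 109 108 111 132
  153 161 188 200]
 [223 225 224 225 225 225 224 220 208 180 142 125 120 112 111 107 115 158
  170 170 181 187]]
```

View pics/c6.png

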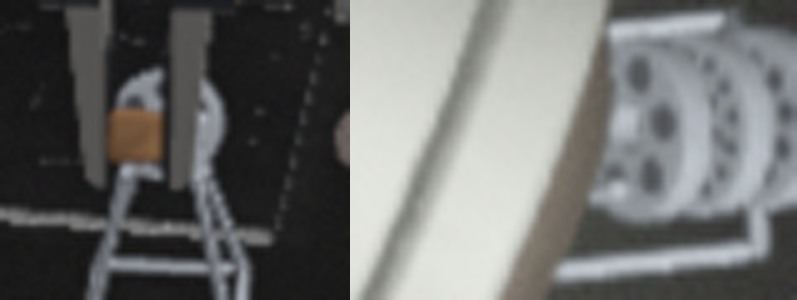

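```bash
python3 - <<'E'
from h import *
np.set_printoptions(precision=4,suppress=True)
s6=load('side6');im=s6['image'];hsv=cv2.cvtColor(im,cv2.COLOR_RGB2HSV)
m=cv2.inRange(hsv,(5,90,60),(22,255,255));m[:165]=0;m[190:]=0;m[:,:270]=0;m[:,300:]=0
ys,xs=np.where(m);print('rear',xs.min(),xs.max(),ys.min(),ys.max(),xs.mean(),ys.mean())
A=np.array
for a in(0,):
    r=A(proj(s6,M-.245*L));h=A(proj(s6,M-.025*L));print(r,h,r-h)
    print('per mm N,U at rear',A(proj(s6,M-.245*L+.001*N))-r,A(proj(s6,M-.245*L+.001*U))-r)
    print('per mm N,U at hole',A(proj(s6,M-.025*L+.001*N))-h,A(proj(s6,M-.025*L+.001*U))-h)
# plate a ellipse in the unobstructed first side picture
i0=load('side0')['image'];g=cv2.cvtColor(i0,cv2.COLOR_RGB2GRAY)[155:192,268:312]
b=(g>95).astype(np.uint8);b=cv2.morphologyEx(b,cv2.MORPH_CLOSE,np.ones((5,5),np.uint8));c=max(cv2.findContours(b,0,2)[0],key=cv2.contourArea)
for q in b: print(''.join('.#'[v] for v in q))
# dark bore blob
print(cv2.cvtColor(i0,cv2.COLOR_RGB2GRAY)[168:182,282:297])
E
```

```text
rear 276 287 172 182 281.72477064220186 176.74311926605503
[281.831  177.2936] [287.7063 174.5225] [-5.8753  2.7711]
per mm N,U at rear [-0.5021 -0.0178] [ 0.0172 -0.5041]
per mm N,U at hole [-0.4155 -0.0146] [ 0.0147 -0.4169]
............................................
............................................
............................................
............................................
............................................
............................................
............................................
............................................
............................................
.................#########..................
...............############.................
.............################...............
............#################...............
...........###################..............
..........#####################.............
..........#####################.............
..........#####################.............
.........#######################............
.........#######################............
.........#########
[... 974 characters left out ...]
9 135]
 [ 69  79 130 140 135 130 128 131 136 125  85  62  69  80 121]
 [ 96 101 135 137 112  83  79 106 130 127  92  72 105 127 132]
 [123 134 142 131  91  45  29  49 110 133 119  97 143 177 157]
 [143 142 144 135  88  39  18  27  80 129 137 117 139 163 152]
 [137 141 147 143 121  70  34  34  85 132 138 117 137 151 146]
 [109 128 143 152 154 115  79  69 108 134 129 111 138 150 146]
 [ 83  99 137 152 156 150 126 119 135 132  94  90 137 147 145]
 [ 79  91 135 145 145 148 141 138 139 115  77  89 138 139 142]
 [ 88 109 138 144 138 133 130 137 139 121  83  90 137 142 143]
 [114 133 142 134 109  83  87 123 138 137 108  99 141 151 142]
 [135 138 139 106  73  62  66  99 133 140 138 116 143 149 129]]
```

arm_command(increments=[[-0.12,0,0.058,0],[-0.12,0,0.058,0],[-0.12,0,0.058,0],[-0.12,0,0.058,0],[-0.12,0,0.058,0],[0,0,0,0]])

```text
clock: 8.62
position: [0.4838, -0.0967, 0.162]
eef_rot: [0.0, 0.675, 0.738, -0.0]
ft_force: [-0.8, -0.6, 1.4]
width: 0.0197
grip_force: 30.0
```

```bash
python3 - <<'E'
from h import *
s=bot.state();g=s['position']+[0,0,.019];print(s['position'],s['ft_force'],s['ft_torque'],'grip rc',rc(g))
E
```

```text
[ 0.48377041 -0.09669605  0.16200474] [-0.77852427 -0.60235351  1.42214584] [-0.43893182  0.20938515 -0.13443895] grip rc (np.float64(-0.1644415896360252), np.float64(0.002935656149219966), np.float64(-0.0005900147032268685))
```

arm_command(increments=[[-0.03,-0.04,-0.07,0],[-0.03,-0.03,-0.05,0],[0,0,0,0]])

```text
clock: 8.87
position: [0.4817, -0.0979, 0.1658]
eef_rot: [0.0, 0.675, 0.738, 0.0]
ft_force: [-0.0, 0.2, -2.1]
width: 0.0197
grip_force: 30.0
```

```bash
python3 - <<'E'
from h import *
s=bot.state();g=s['position']+[0,0,.019];print(s['position'],s['ft_force'],s['ft_torque'],'grip rc',rc(g))
E
```

```text
[ 0.48174216 -0.09785471  0.16580155] [-0.01620757  0.2415023  -2.08710109] [0.00467514 0.0345963  0.01074238] grip rc (np.float64(-0.16521600559208324), np.float64(0.0008126427345650152), np.float64(0.003252425231494887))
```

arm_command(increments=[[-0.12,0,0.058,0],[-0.12,0,0.058,0],[-0.12,0,0.058,0],[-0.12,0,0.058,0],[-0.12,0,0.058,0],[0,0,0,0]])

```text
clock: 9.37
position: [0.4831, -0.1163, 0.1563]
eef_rot: [-0.0, 0.675, 0.738, -0.0]
ft_force: [-0.3, 0.4, -0.8]
width: 0.0197
grip_force: 30.0
```

```bash
python3 - <<'E'
from h import *
s=bot.state();g=s['position']+[0,0,.019];print(s['position'],s['ft_force'],s['ft_torque'],'grip rc',rc(g))
E
```

```text
[ 0.48311958 -0.11625553  0.15629985] [-0.34772411  0.40724247 -0.79293553] [0.00737934 0.11093846 0.00360165] grip rc (np.float64(-0.14446996833431947), np.float64(0.0005528625127623884), np.float64(0.002723053245266833))
```

arm_command(increments=[[-0.12,0,0.058,0],[-0.12,0,0.058,0],[-0.12,0,0.058,0],[-0.12,0,0.058,0],[-0.12,0,0.058,0],[0,0,0,0]])

```text
clock: 9.87
position: [0.4848, -0.1342, 0.1477]
eef_rot: [-0.0, 0.675, 0.738, -0.0]
ft_force: [0.4, 0.7, -2.2]
width: 0.0202
grip_force: 30.0
```

```bash
python3 - <<'E'
from h import *
s=bot.state();g=s['position']+[0,0,.019];print(s['position'],s['ft_force'],s['ft_torque'],'grip rc',rc(g))
E
```

```text
[ 0.48477929 -0.13416078  0.14773716] [ 0.39671982  0.74261554 -2.1556509 ] [-0.00707633  0.09530597 -0.04446341] grip rc (np.float64(-0.12455430078513699), np.float64(0.0006182043470830783), np.float64(0.0028353210116328887))
```

arm_command(increments=[[-0.15,0,0.0725,0],[-0.15,0,0.0725,0],[-0.15,0,0.0725,0],[-0.15,0,0.0725,0],[-0.15,0,0.0725,0],[0,0,0,0]])

```text
clock: 10.37
position: [0.4867, -0.1567, 0.1367]
eef_rot: [-0.0, 0.675, 0.738, -0.0]
ft_force: [0.2, 0.5, -0.9]
width: 0.0194
grip_force: 30.0
```

arm_command(increments=[[-0.15,0,0.0725,0],[-0.15,0,0.0725,0],[-0.15,0,0.0725,0],[-0.12,0,0.058,0],[0,0,0,0]])

```text
clock: 10.78
position: [0.4883, -0.1736, 0.1286]
eef_rot: [-0.0, 0.675, 0.738, -0.0]
ft_force: [0.1, -0.4, -1.2]
width: 0.0197
grip_force: 30.0
```

```bash
python3 - <<'E'
from h import *
s=bot.state();g=s['position']+[0,0,.019];print(s['position'],s['ft_force'],s['ft_torque'],'grip rc',rc(g))
a=snap('side','side7')['image'];im=snap('top','top7')['image']
c=np.hstack([cv2.resize(a[130:230,240:340],(400,400),interpolation=cv2.INTER_CUBIC),cv2.resize(im[160:240,330:410],(400,400),interpolation=cv2.INTER_CUBIC)])
cv2.imwrite('pics/c7.png',c[:,:,::-1])
E
```

```text
[ 0.48828555 -0.17362454  0.12855426] [ 0.09128151 -0.43402921 -1.21790103] [-0.00234276  0.08938863  0.00508985] grip rc (np.float64(-0.08053659303268015), np.float64(0.0006110151030980652), np.float64(0.002797399817131141))
```

View pics/c7.png

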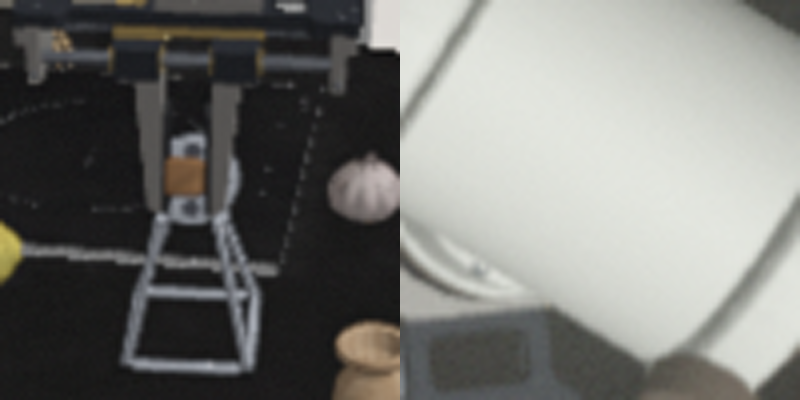

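arm_command(increments=[[-0.15,0,0.0725,0],[-0.15,0,0.0725,0],[-0.15,0,0.0725,0],[0,0,0,0]])

```text
clock: 11.22
position: [0.4894, -0.1872, 0.122]
eef_rot: [-0.0, 0.675, 0.738, -0.0]
ft_force: [0.2, 0.0, -1.4]
width: 0.0199
grip_force: 30.0
```

arm_command(increments=[[0.01,0,0.1,0],[0.02,0,0.1,0],[0.02,0,0.1,0],[0.02,0,0.1,0],[0,0,0,0]])

```text
clock: 11.63
position: [0.4904, -0.185, 0.112]
eef_rot: [0.001, 0.675, 0.738, -0.0]
ft_force: [-1.8, 0.4, 6.8]
width: 0.0196
grip_force: 30.0
```

```bash
python3 - <<'E'
from h import *
s=bot.state();g=s['position']+[0,0,.019];print(s['position'],s['ft_force'],s['ft_torque'],'grip rc',rc(g))
E
```

```text
[ 0.49044814 -0.1849555   0.11198074] [-1.78006434  0.4092521   6.7825641 ] [-0.22462712  0.32339564 -0.05539817] grip rc (np.float64(-0.0629922318880991), np.float64(0.0017602600563851967), np.float64(-0.007132424279779574))
```

arm_command(increments=[[0.04,-0.02,0.1,0],[0.03,-0.01,0.1,0],[0.02,0,0.1,0],[0,0,0,0]])

```text
clock: 11.97
position: [0.4902, -0.1822, 0.1036]
eef_rot: [0.002, 0.675, 0.738, 0.001]
ft_force: [-0.7, 2.9, 9.7]
width: 0.0197
grip_force: 30.0
```

```bash
python3 - <<'E'
from h import *
s=bot.state();g=s['position']+[0,0,.019];print(s['position'],s['ft_force'],s['ft_torque'],'grip rc',rc(g))
a=snap('side','side8')['image'];im=snap('top','top8')['image']
c=np.hstack([cv2.resize(a[130:230,240:340],(400,400),interpolation=cv2.INTER_CUBIC),cv2.resize(im[160:240,350:430],(400,400),interpolation=cv2.INTER_CUBIC)])
cv2.imwrite('pics/c8.png',c[:,:,::-1])
E
```

```text
[ 0.49015971 -0.18215513  0.10358077] [-0.69672804  2.9238092   9.71186612] [ 0.02652894  0.04291016 -0.05328782] grip rc (np.float64(-0.06187279454704793), np.float64(0.0017213036548333234), np.float64(-0.01592024636586178))
```

arm_command(increments=[[0.01,0,0.1,0],[0,0,0.1,0],[0,0,0.1,0],[0,0,0,0]])

```text
clock: 12.4
position: [0.49, -0.181, 0.0942]
eef_rot: [0.001, 0.675, 0.738, 0.001]
ft_force: [0.6, 4.1, 8.7]
width: 0.0197
grip_force: 30.0
```

```bash
python3 - <<'E'
from h import *
s=bot.state();g=s['position']+[0,0,.019];print(s['position'],s['ft_force'],s['ft_torque'],'grip rc',rc(g))
E
```

```text
[ 0.48996909 -0.18101334  0.09416329] [0.56904791 4.09211539 8.70213143] [ 0.44780941 -0.0105572   0.06872619] grip rc (np.float64(-0.05881543936011249), np.float64(0.0016326819020513615), np.float64(-0.024901816606275124))
```

arm_command(increments=[[-0.04,0,-0.1,0],[-0.05,0,-0.1,0],[-0.05,0,-0.1,0],[-0.05,0,-0.1,0],[-0.05,0,-0.1,0],[0,0,0,0]])

```text
clock: 12.9
position: [0.4874, -0.1852, 0.1054]
eef_rot: [-0.004, 0.675, 0.738, 0.002]
ft_force: [1.2, 9.1, -7.1]
width: 0.0197
grip_force: 35.9
```

```bash
python3 - <<'E'
from h import *
s=bot.state();g=s['position']+[0,0,.019];print(s['position'],s['ft_force'],s['ft_torque'],'grip rc',rc(g))
a=snap('side','side9')['image'];im=snap('top','top9')['image']
c=np.hstack([cv2.resize(a[130:230,240:340],(400,400),interpolation=cv2.INTER_CUBIC),cv2.resize(im[160:240,350:430],(400,400),interpolation=cv2.INTER_CUBIC)])
cv2.imwrite('pics/c9.png',c[:,:,::-1])
E
```

```text
[ 0.48738567 -0.18519717  0.10536856] [ 1.19316503  9.10736426 -7.12718814] [ 1.9006309  -0.12513755 -0.05722917] grip rc (np.float64(-0.06014372836593367), np.float64(-0.0013115781448423249), np.float64(-0.013099451853310635))
```

View pics/c9.png

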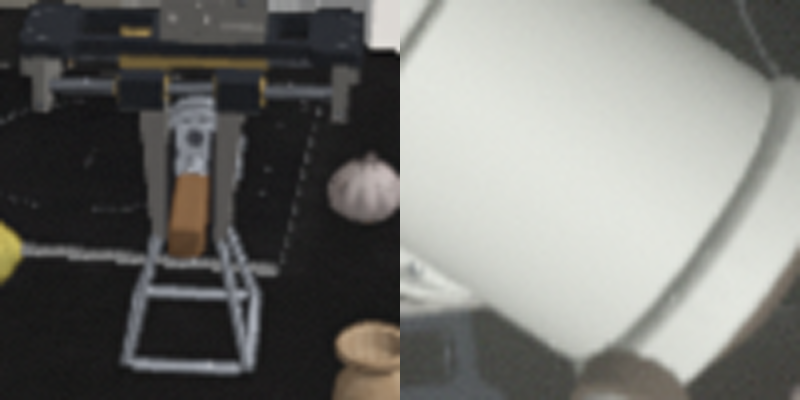

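arm_command(increments=[[0.07,0,0,0],[0.07,0,-0.03,0],[0,0,0,0]])

```text
clock: 13.25
position: [0.4884, -0.1845, 0.1084]
eef_rot: [0.0, 0.675, 0.738, -0.0]
ft_force: [1.0, 0.7, -3.0]
width: 0.0194
grip_force: 30.0
```

```bash
python3 - <<'E'
from h import *
s=bot.state();g=s['position']+[0,0,.019];print(s['position'],s['ft_force'],s['ft_torque'],'grip rc',rc(g))
E
```

```text
[ 0.48836743 -0.18448233  0.10835335] [ 0.98433539  0.7061749  -3.02792842] [0.18974624 0.08021064 0.00544935] grip rc (np.float64(-0.062004824827685955), np.float64(-0.0002702947063687111), np.float64(-0.010683808439838483))
```

arm_command(increments=[[-0.03,0,-0.1,0],[-0.03,0,-0.1,0],[-0.03,0,-0.1,0],[0,0,0,0]])

```text
clock: 13.58
position: [0.4895, -0.1882, 0.1187]
eef_rot: [0.001, 0.675, 0.738, 0.0]
ft_force: [0.3, -1.0, -1.9]
width: 0.02
grip_force: 30.0
```

```bash
python3 - <<'E'
from h import *
s=bot.state();g=s['position']+[0,0,.019];print(s['position'],s['ft_force'],s['ft_torque'],'grip rc',rc(g))
E
```

```text
[ 0.48953663 -0.18815481  0.11869432] [ 0.30774152 -0.98434724 -1.93479122] [ 0.17179481  0.09274548 -0.02470329] grip rc (np.float64(-0.0631161229715235), np.float64(0.0005686255476877069), np.float64(0.0002635388122859231))
```

arm_command(increments=[[-0.04,0,-0.1,0],[-0.04,0,-0.1,0],[-0.04,0,-0.1,0],[-0.04,0,-0.1,0],[0,0,0,0]])

```text
clock: 14.0
position: [0.4897, -0.1926, 0.1303]
eef_rot: [0.001, 0.675, 0.738, 0.0]
ft_force: [0.2, -1.4, -3.0]
width: 0.0198
grip_force: 30.0
```

```bash
python3 - <<'E'
from h import *
s=bot.state();g=s['position']+[0,0,.019];print(s['position'],s['ft_force'],s['ft_torque'],'grip rc',rc(g))
a=snap('side','side10')['image'];im=snap('top','top10')['image'];w=bot.snapshot('wrist')['image']
c=np.hstack([cv2.resize(a[110:230,250:330],(333,500),interpolation=cv2.INTER_CUBIC),cv2.resize(w,(467,500))])
cv2.imwrite('pics/c10.png',c[:,:,::-1])
E
```

```text
[ 0.48973727 -0.19255169  0.13030795] [ 0.18081695 -1.42968381 -2.99739296] [0.20960515 0.07965899 0.01687726] grip rc (np.float64(-0.06420867459600348), np.float64(0.0003785603787385289), np.float64(0.012633301726467512))
```

arm_command(increments=[[-0.04,0,-0.1,0],[-0.04,0,-0.1,0],[-0.04,0,-0.1,0],[-0.04,0,-0.1,0],[-0.04,0,-0.1,0],[-0.04,0,-0.1,0],[0,0,-0.1,0],[0,0,0,0]])

```text
clock: 14.82
position: [0.4903, -0.1995, 0.1513]
eef_rot: [0.001, 0.675, 0.738, 0.0]
ft_force: [0.0, 0.1, -2.8]
width: 0.0198
grip_force: 30.0
```

arm_command(increments=[[0,0,-0.2,0],[0,0,-0.2,0],[0,0,0,0],[0,0,0,0]])

```text
clock: 15.15
position: [0.4903, -0.1993, 0.1631]
eef_rot: [0.001, 0.675, 0.738, 0.0]
ft_force: [0.8, -0.6, -3.9]
width: 0.02
grip_force: 30.0
```

```bash
python3 - <<'E'
from h import *
np.set_printoptions(precision=3,suppress=True,linewidth=250)
for i in range(3):
    a=snap('side',f'side11');s=bot.state();print(s['position'],s['ft_force'],s['ft_torque'])
g=s['position']+[0,0,.019];h=np.array([np.cos(yr),np.sin(yr),0])
# handle rear/front in side
hsv=cv2.cvtColor(a['image'],cv2.COLOR_RGB2HSV)
m=cv2.inRange(hsv,(5,90,60),(22,255,255));
m[:, :270]=0;m[:,310:]=0;m[:120]=0;m[200:]=0
n,l,st,c=cv2.connectedComponentsWithStats(m);print(st,c)
for p in(-8,0,8):
    d=h*np.cos(np.radians(p))+np.array([0,0,np.sin(np.radians(p))]);up=np.array([0,0,1])*np.cos(np.radians(p))-h*np.sin(np.radians(p))
    print(p,'rear bottom edge',proj(a,g-.06*d-.011*up),'rear top',proj(a,g-.06*d+.011*up),'front top',proj(a,g+.014*d+.011*up))
v=cv2.cvtColor(a['image'],cv2.COLOR_RGB2GRAY)
for r in range(110,215,2): print(r,''.join(' .:-=+*#%@'[int(x)//26] for x in v[r,255:335]))
E
```

```text
[ 0.49  -0.199  0.163] [-0.767 -0.429 -4.32 ] [0.104 0.062 0.044]
[ 0.49  -0.199  0.162] [-0.846 -0.111 -4.279] [ 0.113  0.067 -0.012]
[ 0.49  -0.199  0.162] [-0.471 -0.125 -2.964] [ 0.099  0.036 -0.022]
[[     0      0    560    420 234982]
 [   271    120     12      1     12]
 [   297    120     10      1     10]
 [   281    123      1      2      2]
 [   282    149     11     21    194]] [[279.493 209.551]
 [276.5   120.   ]
 [301.5   120.   ]
 [281.    123.5  ]
 [287.031 158.577]]
-8 rear bottom edge (np.float64(285.6179088438754), np.float64(168.74897216921295)) rear top (np.float64(285.7771254380799), np.float64(159.207350757563)) front top (np.float64(287.8392433884375), np.float64(149.54290541071387))
0 rear bottom edge (np.float64(285.62088594395345), np.float64(171.97645962646453)) rear top (np.float64(285.68770296584904), np.float64(163.02601349514464)) front top (np.float64(287.80923567602775), np.float64(148.9817250634334))
8 rear bottom edge (np.float64(285.6593116104035), np.float64(174.84910053830563)) rear top (np.float64(285.63329809314365), np.float64(166.67919481
[... 3887 characters left out ...]
........ ...........
200      .  ..   . .. .:-=-..........       .-==:.-=-..  .... ......................
202   ... .    ..    .:-==+++++++==========---===---+-....... .  . ....... ....... .
204 . . .  ... . .   .-==-::::::-----------==-=++=--+=:..... . ...  .  . .  .   ..  
206      ...    ..   .===:.   .  .           .:==:.-*=:   .  .....    . .  . .    . 
208 . .      .    . .:-=-.  ............ .....:-+-.=*=. .   .  .......  .. .        
210     .        .. .-==:.. .......... . ..   .-==:+*=.  ...... ......       ..:--::
212     .....  ..   .-=-:........ ....... .  ..:=+-+*=. ..... ... ...    ..-=+***+++
214    ...  .  ..  .-==:. .  ............. ... .-==++-.  ..... .. ... . .-+*+++++++=
```

arm_command(increments=[[0.1,0,0,0],[0.2,-0.03,0,-0.05],[0.3,-0.05,0,-0.05],[0.4,-0.07,0,-0.05],[0.5,-0.08,0,-0.05],[0.6,-0.08,0,-0.05],[0.7,-0.08,0,-0.05],[0.8,-0.08,0,-0.06],[0.8,-0.08,0,-0.06],[0.8,-0.08,0,-0.06],[0.8,-0.08,0,-0.06],[0.8,-0.08,0,-0.06]])

```text
clock: 16.3
position: [0.4416, 0.0031, 0.1623]
eef_rot: [-0.0, 0.655, 0.756, 0.0]
ft_force: [0.2, -0.4, -3.5]
width: 0.0197
grip_force: 30.0
```

arm_command(increments=[[0.8,-0.08,0,-0.06],[0.8,-0.08,0,-0.06],[0.8,-0.08,0,-0.06],[0.7,-0.08,0,-0.06],[0.6,-0.08,0,-0.06],[0.5,-0.08,0,-0.05],[0.4,-0.07,0,-0.05],[0.3,-0.06,0,-0.05],[0.2,-0.05,0,-0.05],[0.1,-0.03,0,0],[0,0,0,0],[0,0,0,0]])

```text
clock: 17.3
position: [0.3979, 0.1514, 0.1624]
eef_rot: [0.0, 0.639, 0.769, -0.0]
ft_force: [-0.6, -0.3, -3.0]
width: 0.0197
grip_force: 30.0
```

```bash
python3 - <<'E'
from h import *
np.set_printoptions(precision=4,suppress=True,linewidth=250)
b=snap('top','top12');snap('side','side12');s=bot.state();print(s['position'],yaw(s['eef_rot']),s['ft_force'],s['ft_torque'])
plan([.3957,.1755,.150],100.4,2)
v=cv2.cvtColor(b['image'],cv2.COLOR_RGB2GRAY)
for r in range(218,275,1): print(r,''.join(' .:-=+*#%@'[int(x)//26] for x in v[r,120:250]))
E
```

```text
[0.398  0.1511 0.1624] 100.55703370148315 [ 0.2996  0.4132 -3.9892] [ 0.134   0.1278 -0.0058]
[[np.float64(0.41), np.float64(0.04), np.float64(0.21), np.float64(0.02)], [np.float64(0.41), np.float64(0.04), np.float64(0.21), np.float64(0.02)]]
218 ----=*****##*--::::-*=====#######*=::::::::::::..:.::......:....:::...............................................................
219 *##*#########=--:::=#+====#####**=::::::::::..:::...:.......:.::::...:............................................................
220 ********####*-:--::-*=====+++++==:::::::::..:::.....:.:.........::.....:.:........................................................
221 ==========+==-----::=====-:::::::::::::::::.::::.:::::::.....:.:...........:......................................................
222 :::::::::::::::---:::-===-:::::::::::::::::::::..::::::.:....................................:....................................
223 :::::::::::::::::-:::-===-::::::::::::::..::::.:..::.::.:...:......:......:.:.....................::::............................
224 ::::::::::::::::--:::-===--::::::::::::::::
[... 6137 characters left out ...]
====++=+++==+++==++++++++
270 --------::::::::::::::.::--:::::::::::..:===============+++++++++++++++++++++++++++++++++++++++++++++++++++=++++++++++++===+++++++
271 --------::::::::::::::.:-=--:::::::::::::=+++++++++++++++++++++++++++++++++++++++++++++++++++++++++++++=+++++++++++++++++=++++++++
272 --------::::::::::::::.:=+--::::::::::..:=+++++++++++++++++++++++++++++++++++++++++++++++++==+++++++++++==++++++++++++++++++++++++
273 ---------:::::::::::::::++--:::::::::::.:=++++++++++++++++++++++++++++++++++++++++++++++++++++++++++++++++++++++++++++++++++++++++
274 ---------::::::::::::::-==--::::-::::::.:-++++++++++++++++++++++++++++++++++++++++++++++++++++++++++++++++++++++++++++++++++++++++
```

```bash
python3 - <<'E'
from h import *
np.set_printoptions(precision=4,suppress=True,linewidth=250)
b=load('top12');a=load('side12');s=bot.state();g=s['position']+[0,0,.019]
al=np.radians(-79.5);dr=np.array([np.cos(al),np.sin(al),0]);n=np.array([-dr[1],dr[0],0])
for z in(.17,.181,.19): 
    t=onz(b,235.3,239,z);print(z,t,(t-g)@dr,(t-g)@n)
hsv=cv2.cvtColor(a['image'],cv2.COLOR_RGB2HSV)
m=cv2.inRange(hsv,(5,110,60),(20,255,255));m[:,:270]=0;m[:,345:]=0;m[:150]=0;m[300:]=0
k,l,st,c=cv2.connectedComponentsWithStats(m);print(st[st[:,4]>30],proj(a,g))
gr=cv2.cvtColor(a['image'],cv2.COLOR_RGB2GRAY)
u0=int(proj(a,g)[0])
print('profile down handle',[(r,int(gr[r,u0-2:u0+3].mean())) for r in range(205,265,1)])
for p in(-8,-4,0,4,8):
    d=dr*np.cos(np.radians(p))+np.array([0,0,np.sin(np.radians(p))]);up=np.array([0,0,1])*np.cos(np.radians(p))-dr*np.sin(np.radians(p))
    print(p,'rear bot',proj(a,g-.06*d-.011*up),'rear top',proj(a,g-.06*d+.011*up),'front top',proj(a,g+.014*d+.011*up))
E
```

```text
0.17 [0.4241 0.0038 0.17  ] 0.14963718221518407 -0.001213530068702611
0.181 [0.4243 0.0029 0.181 ] 0.15057234079675821 -0.0011458410614916975
0.19 [0.4245 0.0021 0.19  ] 0.15133747054531885 -0.0010904591465008776
[[     0      0    560    420 234142]
 [   305    236     14     33    386]
 [   272    239     24     18    355]
 [   286    283     11     17    168]
 [   315    283      6     17     75]] (np.float64(309.2116712263017), np.float64(245.83702018294045))
profile down handle [(205, 92), (206, 145), (207, 155), (208, 134), (209, 101), (210, 90), (211, 96), (212, 85), (213, 62), (214, 75), (215, 94), (216, 102), (217, 139), (218, 154), (219, 146), (220, 110), (221, 96), (222, 86), (223, 77), (224, 76), (225, 82), (226, 91), (227, 97), (228, 109), (229, 132), (230, 139), (231, 138), (232, 139), (233, 147), (234, 149), (235, 111), (236, 106), (237, 107), (238, 107), (239, 107), (240, 107), (241, 107), (242, 107), (243, 107), (244, 107), (245, 107), (246, 107), (247, 107), (248, 107), (249, 107), (250, 106), (251, 105), (252, 105), (253, 104), (254, 104), (255, 102), (256, 101), (
[... 493 characters left out ...]
145477), np.float64(236.20256635476252))
0 rear bot (np.float64(311.4487633809381), np.float64(272.5525401659658)) rear top (np.float64(311.8910131484581), np.float64(261.6984428022561)) front top (np.float64(308.8663239197562), np.float64(235.95849457005693))
4 rear bot (np.float64(311.3275128803626), np.float64(274.2241312819817)) rear top (np.float64(311.8325940597854), np.float64(264.0324804868462)) front top (np.float64(308.9132135965508), np.float64(235.7616547186807))
8 rear bot (np.float64(311.19634180703844), np.float64(275.7392549745407)) rear top (np.float64(311.7608501409931), np.float64(266.2623735858819)) front top (np.float64(308.9616747021861), np.float64(235.61317421918102))
```

arm_command(increments=[[0.1,0.02,0,0],[0.2,0.03,0,0],[0.24,0.03,0,0.03],[0.2,0.03,0,0],[0.1,0.01,0,0],[0,0,0.1,0],[0,0,0.2,0],[0,0,0.3,0],[0,0,0.2,0],[0,0,0.1,0],[0,0,0,0],[0,0,0,0]])

```text
clock: 18.4
position: [0.3966, 0.1768, 0.1351]
eef_rot: [-0.0, 0.64, 0.768, -0.0]
ft_force: [-0.2, -0.1, -2.6]
width: 0.0198
grip_force: 30.0
```

```bash
python3 - <<'E'
from h import *
s=bot.state();print(s['position'],yaw(s['eef_rot']),s['ft_force'],s['ft_torque'])
plan([.3968,.1765,.1],100.4,3)
E
```

```text
[0.39657921 0.17684133 0.13507922] 100.4318205064006 [-0.20811779 -0.1109897  -2.64195408] [0.16533139 0.07816413 0.03400409]
[[np.float64(-0.0), np.float64(0.0), np.float64(0.39), np.float64(0.0)], [np.float64(-0.0), np.float64(0.0), np.float64(0.39), np.float64(0.0)], [np.float64(-0.0), np.float64(0.0), np.float64(0.39), np.float64(0.0)]]
```

arm_command(increments=[[0,0,0.15,0],[0,0,0.2,0],[0,0,0.2,0],[0,0,0.2,0],[0,0,0.15,0],[0,0,0.1,0],[0,0,0,0],[0,0,0,0]])

```text
clock: 19.07
position: [0.3966, 0.177, 0.1052]
eef_rot: [-0.0, 0.64, 0.769, -0.0]
ft_force: [-0.7, 0.0, -3.0]
width: 0.0198
grip_force: 30.0
```

```bash
cat > pos.py <<'E'
from h import *
np.set_printoptions(precision=4,suppress=True,linewidth=250)
b=snap('top','topx');s=bot.state();print(s['position'],yaw(s['eef_rot']),s['ft_force'],s['ft_torque'],s['width'])
v=cv2.cvtColor(b['image'],cv2.COLOR_RGB2GRAY)
for r in range(234,266,2): print(r,''.join(' .:-=+*#%@'[int(x)//26] for x in v[r,140:245]))
E
python3 pos.py
```

```text
[0.3969 0.177  0.1055] 100.45471388637914 [-0.126  -0.5557 -3.1695] [0.1287 0.0786 0.0543] 0.020003390390686413
234 -::::::::::::::::::.::.:::::::------------=------======------------------+##*=------:....................
236 :::::::.::::::::::::::..::::--=-=-----======----==++++=-:----------------=*##*=--=---.................:..
238 --::::...::::::::::.::.:.::-====-----=++++=-----=+++++=-------------------=***++++++=:...................
240 :-::::..::::::.:::::.:::.:-=++==-:---=+++++-----=****+=----------====+++***########*=-:..................
242 :::::::.:::::::::-===:::::=++++=---:-=****+-----=*****=-===+++***#############**+==---:..................
244 :---::::::-:::::=**##+=--=+***+=-----+****+--=-=+*###*=+##########***++=====+++-------:....:.............
246 -------::::::::::=####+=-=*****=-=+==+*##*+=+*#######*=+#***++======--------====--==---:.................
248 -==+=-::.:::-==-::=**##+++*****--+****####+=*##**#####=-=-------------------====-------:.................
250 :-===---====++==---=++++***###*==*########*=-=--=#####+---------------------====-------::................
252 :====--+++=+***+**############*===+--+####*-----=*####+---------------------=*#*=-------:................
254 :===+=-=++=+###+*#*****+++#####=-----+####*=----=+####*=---------------------===-------::....:...........
256 :-====-=++==*###=-::-+++==*####+----=+#####=----=+####*=------------------------::::::::...:......:......
258 ::====--+++==*##*-::======*####*-::--=*####+-----=*****+=-------------::::::.:::.::..:...................
260 ::-==+=---:::::::::-+*#*=:=####*=----=+*###*==----======----:::::::..........:.:...:.:.:.................
262 :::-===--::::--:::.:-+++-::+####+=----==++++=------:::::::::....::..:..:..:..:....:.....................:
264 :::-=---:::.::-:::.:.:.::.::=++++=-------:-:::::::....::...:.::...:...:....:..............:..............
```

arm_command(increments=[[0,0,0.1,0],[0,0,0.1,0],[0,0,0.1,0],[0,0,0,0]])

```text
clock: 19.45
position: [0.3962, 0.1769, 0.0957]
eef_rot: [-0.0, 0.64, 0.769, -0.0]
ft_force: [0.2, 0.5, -2.9]
width: 0.0198
grip_force: 30.0
```

arm_command(increments=[[0,0,0.1,0],[0,0,0.1,0],[0,0,0.08,0],[0,0,0,0]])

```text
clock: 19.78
position: [0.3965, 0.1768, 0.0876]
eef_rot: [-0.0, 0.64, 0.769, -0.0]
ft_force: [0.5, -1.1, -6.1]
width: 0.0196
grip_force: 30.0
```

```bash
python3 pos.py
```

```text
[0.3963 0.1768 0.0874] 100.45320489408881 [ 0.1704 -0.6789 -5.6892] [ 0.108   0.0313 -0.038 ] 0.02003929871622865
234 ::--:::::.::::::::.:::..::.:::------------=-=------======----------------+##*=------:....................
236 ::-:-:-::.::::.::.:.:::::::::--=--=-----======----=+++++=----------------=###*=--=---:...................
238 :::--::::.:::.::::::.::::::::======----=++++=-----=+++++------------------=***+++++**-:..................
240 :::---:::.::::..:.:::.::::.::=+++=-----=+++++-----=****+----------===+++***########**=:..................
242 :::::-:::::::::::-===-::::::-+++++---:-=****+-----=*****====++****############**+==---:............:.....
244 ::::---::::::-::=*###+=----==***++-----+****+=====+*###*=*#########****+====+++-------:..................
246 -:::---=--:::::::=####+----=+****=-====+*##*+=*###*####*=+**++======--------====--==---:.................
248 :::-=++=-:::::-====**##+++==*****=-+*#######*=****+#####=-------------------====-------:.................
250 .:::-===--====+++====+++*****####+=*##**####*=-=--+#####=-------------------=====------:...:.............
252 :..:-====-+++=*#*+*##############+====-+####*=----=*####+-------------------=*#*=-------:.:.:............
254 :.::-==+===++=+###+**++++===*####*=----=####*=----=*####+--------------------===--------:..:.............
256 :..::====-=++=+*##*==+++=--=+####*-:---=#####=----==*###*=----------=-----------:::::::..................
258 :..::-=====++==-+*+=======--=#####=----=+####+-----=+****=------------::::::.:...:...:...................
260 ::.:::-=+=-::::::::-+*#*=:::-+####+=----=*****+=-------------::::::::.:.:.....:..:.:....:.:...........:..
262 ::.::::-+==-::::-:::-+++=:..:-+**#*===----====-----:::::::::::..::...:..:....::...:.......:.....:......:.
264 :::::::---:::::::::::::::.::..:--===------:::::::::::.:.::.::..:::.::........:.:......:..:............:..
```

arm_command(increments=[[0,0,0.06,0],[0,0,0.06,0],[0,0,0,0],[0,0,0,0]])

```text
clock: 20.17
position: [0.3965, 0.177, 0.0839]
eef_rot: [-0.0, 0.64, 0.769, -0.0]
ft_force: [1.5, 1.9, -7.7]
width: 0.0196
grip_force: 30.0
```

```bash
python3 - <<'E'
from h import *
np.set_printoptions(precision=4,suppress=True)
s=bot.state();print(s['position'],s['ft_force'],s['ft_torque'])
a=load('side0');b=load('top0')
E
```

```text
[0.3965 0.177  0.0839] [ 1.4767  1.8646 -7.6616] [-0.2224 -0.2343  0.062 ]
```

arm_command(increments=[[0,0,0.05,0],[0,0,0,0]])

```text
clock: 20.33
position: [0.3969, 0.1771, 0.0831]
eef_rot: [0.0, 0.64, 0.769, 0.0]
ft_force: [-1.0, 0.4, -2.3]
width: 0.0197
grip_force: 30.0
```

arm_command(increments=[[0,0,0.05,0],[0,0,0,0]])

```text
clock: 20.5
position: [0.3972, 0.1772, 0.082]
eef_rot: [0.0, 0.64, 0.769, 0.0]
ft_force: [-1.8, 1.1, 2.7]
width: 0.0198
grip_force: 30.0
```

```bash
python3 - <<'E'
from h import *
np.set_printoptions(precision=4,suppress=True)
b=snap('top','top14');a=snap('side','side14')
s=bot.state();print(s['position'],s['ft_force'],s['ft_torque'])
g=cv2.cvtColor(b['image'],cv2.COLOR_RGB2GRAY);g0=cv2.cvtColor(load('top0')['image'],cv2.COLOR_RGB2GRAY)
for r in range(236,246): print(r,g[r,212:232],'|',g0[r,212:232])
E
```

```text
[0.3972 0.1772 0.082 ] [-1.2473  2.2739  2.8665] [-0.1172  0.2994 -0.1431]
236 [ 91 120 183 198 193 165 109  99 101 102 103  95  85  55  45  45  47  45
  46  47] | [ 91 122 184 203 197 166 115 100 103 102 100  96  80  53  45  43  43  45
  49  47]
237 [ 94  98 145 200 193 181 124 109 106 108 112 117 108  67  46  44  45  48
  48  48] | [ 94 101 147 202 196 186 136 108 109 110 112 113 107  74  46  47  46  47
  50  46]
238 [ 97  99 123 168 166 161 144 146 152 149 158 167 162 112  57  42  45  48
  49  45] | [ 94 102 122 173 176 167 142 140 149 151 158 163 164 134  69  50  46  47
  45  47]
239 [124 131 147 161 167 170 176 185 190 193 193 194 185 126  57  46  48  49
  46  48] | [115 128 137 158 171 172 170 177 187 191 196 196 190 151  71  47  49  46
  47  45]
240 [167 174 182 190 194 196 200 200 200 195 177 170 156 107  56  47  47  48
  47  45] | [162 170 178 186 193 197 199 203 201 199 188 179 165 122  65  48  46  48
  48  45]
241 [196 199 199 200 200 200 199 195 173 161 131 122 113  89  55  49  42  47
  50  44] | [196 199 202 204 204 202 201 201 186 172 147 131 123  91  56  48  47  47
  47  48]
242 [198 196 186 175 180 187 177 158 129 113 105  98 100  90  57  46  47  45
  48  49] | [202 200 198 189 187 187 170 162 141 125 112 107 103  88  59  45  47  50
  47  47]
243 [160 153 143 134 157 175 156 116 102 100 102 102  98  90  68  52  48  49
  47  49] | [169 162 157 149 162 175 149 116 107 104 102 101  99  92  67  46  47  47
  49  49]
244 [113 109 107 112 135 147 134 102  97  99  98  97  98  97  74  48  45  46
  44  43] | [121 115 111 115 137 146 132  99 100 100 102  99 101  96  78  53  49  47
  54  47]
245 [101 101  98 100 119 123 120 105 100 100  98  97 101  98  82  53  51  43
  44  46] | [106 104  97 105 120 124 122 109  99  99 102 101 102 101  80  50  48  46
  51  44]
```

arm_command(increments=[[0,0,0,0],[0,0,0,0],[0,0,0,0],[0,0,0,0],[0,0,0,0],[0,0,0,0],[0,0,0,0],[0,0,0,0]], gripper=0.7)

```text
clock: 21.27
position: [0.3967, 0.177, 0.0814]
eef_rot: [0.0, 0.64, 0.769, -0.0]
ft_force: [0.9, -0.4, -1.1]
width: 0.0646
grip_force: 0.0
```

```bash
cat > chk.py <<'E'
from h import *
np.set_printoptions(precision=4,suppress=True,linewidth=250)
b=snap('top','tope');a=snap('side','sidee')
s=bot.state();print(s['position'],s['ft_force'],s['width'])
g=cv2.cvtColor(b['image'],cv2.COLOR_RGB2GRAY);g0=cv2.cvtColor(load('top0')['image'],cv2.COLOR_RGB2GRAY)
for r in range(237,242): print(r,g[r,216:230],'|',g0[r,216:230])
for n,p,q in(('side',a,load('side0')),('top',b,load('top0'))):
    f=lambda i:cv2.morphologyEx(cv2.inRange(cv2.cvtColor(i['image'],cv2.COLOR_RGB2HSV),(10,100,100),(17,200,255)),cv2.MORPH_OPEN,np.ones((3,3),np.uint8))
    for i in(p,q):
        m=f(i)
        w=m[270:330,285:330] if n=='side' else m[240:280,110:165]
        ys,xs=np.where(w);print(n,len(xs),xs.min(),xs.max(),ys.min(),ys.max(),xs.mean(),ys.mean())
E
python3 chk.py; python3 pos.py
```

```text
[0.3968 0.177  0.0814] [-0.2461  0.31    0.7797] 0.06419926536146549
237 [192 179 123 109 107 108 113 117 110  66  46  43  45  48] | [196 186 136 108 109 110 112 113 107  74  46  47  46  47]
238 [167 159 142 145 148 146 159 165 163 107  52  45  49  45] | [176 167 142 140 149 151 158 163 164 134  69  50  46  47]
239 [165 171 175 182 188 190 194 194 185 124  55  44  46  50] | [171 172 170 177 187 191 196 196 190 151  71  47  49  46]
240 [195 197 201 202 198 185 177 170 154 107  55  46  47  42] | [193 197 199 203 201 199 188 179 165 122  65  48  46  48]
241 [200 199 199 193 172 153 128 125 113  91  52  46  44  43] | [204 202 201 201 186 172 147 131 123  91  56  48  47  47]
side 296 17 30 12 39 23.283783783783782 25.986486486486488
side 295 18 30 12 39 23.62372881355932 26.016949152542374
top 27 41 44 9 18 42.333333333333336 13.333333333333334
top 857 0 52 9 39 25.24970828471412 26.50291715285881
[0.3967 0.177  0.0814] 100.45279859456704 [ 0.0327  0.0511 -0.0127] [-0.0632  0.0525  0.0136] 0.06441654038244984
234 ::==+==------::::.::..:.:...::------------====-----======----------------+##
[... 979 characters left out ...]
-----------=*#*=-------:................
254 :::::-==+===+++*##+++===++==*####*=---=+####*=----=*####+--------------------===--------:................
256 :::.::====-=++=+###+=+++==-=+####*=:-:-=*####=----=+####*=----------------------::::::::.................
258 :::..:-=======--=++=======--=*####=--:-=+####*=-----=****=-------------::::::.::......:......:...:.......
260 :::.:::-=+=-:::::::-+*#*=::::+####*==---=+****===-----------:::::::::::::.:.......::.....................
262 :::.::::===-::::::::-+++-:::::=**#*+==------------:::::::.::::::::..:..:...:...:.:.:.....................
264 ::::::::-===-::::::::::::.:.:.:::----------::::::::.::...:.:.:...::.........:......:.:...........:......:
```

arm_command(increments=[[0,0,-0.2,0],[0,0,-0.4,0],[0,0,-0.6,0],[0,0,-0.8,0],[0.3,0,-0.8,0],[0.8,0,-0.8,0],[0.9,0,-0.5,0],[0.9,0,0,0],[0.8,0,0,0],[0.4,0,0,0],[0,0,0,0],[0,0,0,0]])

```text
clock: 22.42
position: [0.3743, 0.298, 0.2046]
eef_rot: [0.0, 0.639, 0.769, -0.0]
ft_force: [-0.8, -0.4, -0.5]
width: 0.0644
grip_force: 0.0
```

```bash
python3 chk.py; python3 - <<'E'
from h import *
b=load('tope');v=cv2.cvtColor(b['image'],cv2.COLOR_RGB2GRAY);v0=cv2.cvtColor(load('top0')['image'],cv2.COLOR_RGB2GRAY)
for r in range(236,266,2): print(r,''.join(' .:-=+*#%@'[int(x)//26] for x in v[r,112:235]))
# bystanders: pot, egg cup, orange, timer regions unchanged?
for n,(x,y) in dict(pot=(267,259),egg=(318,259),orange=(281,211),timer=(263,158)).items():
    sl=np.s_[y-18:y+18,x-18:x+18];print(n,np.abs(v[sl].astype(int)-v0[sl]).mean())
E
```

```text
[0.3746 0.2972 0.2044] [-0.5049 -0.625  -0.6624] 0.06418212477231008
237 [195 182 126 105 111 108 114 122 112  66  51  46  45  48] | [196 186 136 108 109 110 112 113 107  74  46  47  46  47]
238 [169 164 145 146 154 151 162 170 164 110  58  47  48  48] | [176 167 142 140 149 151 158 163 164 134  69  50  46  47]
239 [169 172 177 185 189 192 196 196 187 127  59  47  47  47] | [171 172 170 177 187 191 196 196 190 151  71  47  49  46]
240 [196 201 202 203 201 189 179 172 155 107  54  45  46  47] | [193 197 199 203 201 199 188 179 165 122  65  48  46  48]
241 [202 201 201 196 175 156 134 123 112  94  53  51  49  48] | [204 202 201 201 186 172 147 131 123  91  56  48  47  47]
side 299 17 30 12 40 23.34113712374582 26.127090301003346
side 295 18 30 12 39 23.62372881355932 26.016949152542374
top 845 0 49 9 39 24.44733727810651 26.271005917159762
top 857 0 52 9 39 25.24970828471412 26.50291715285881
236 ::::::::::::::::::::::::::::::::::::::::::::::::::::::::---======---======---==+++++=----------------=###*=--==--......:...
238 :::::::::::::::::::::::::::::::::::::::::::::::::::::::::-=====-
[... 1120 characters left out ...]
++++++++++=+###+=+++==-=+####*=:---=*####=----=+####*==--------------------:::::::::.:.:..:
258 ::::-=+++++++++++++++++++++++++++++++++++==-=++=======--=*####=--:-=+####*=-=--=+****==------------:::::::::..::...........
260 ::::-++++++++++++++++++++++++++====--::::::::::-+*#*=:::-+####*==-===+****===------------::::::::::...::....:.::::..:......
262 :..::=+++++++++++++++====--:::::::::::::::::::::=+++-:::::=**#*+==-------------:::::::::::...::.:.::..::::::..:::.....::::.
264 :...:-=+++++===---:::::::::::::::::::.:::::::::::::::::::::::---------::::::::::::::::::.::::::::.:.:.:..:.::.:.::...::....
pot 2.3441358024691357
egg 1.9166666666666667
orange 1.8287037037037037
timer 1.4830246913580247
```

```bash
python3 -c "
from rig import bot
print(bot.close_job())"
```

```text
the job is handed in; nothing more can be done
None
```

The job is handed in at about 22.5 s. The spindle hangs in the stand with all three plates between the forks and has been let go. Its height in the side view matches the start, so I take it as fully down under the catch. The pot, egg cup, timer and orange look-alike show no movement.

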